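# Weigh in a cup of beads on the bench scale

### The job

Weigh in the green cup of beads that stands on the scale: set the clear draught lid over it so that the lid sits flat in the round well, then slide the dust cover on the front of the scale aside, press the green key right down, let it come up, and slide the cover fully home again. Set the lid down rather than dropping it, press the key only with the lid in place, and leave the grey key, the cup and the other things on the table undisturbed.

Things in the scene. Friction and masses are not known exactly. Their poses are not given: they have to be found in the camera images.
- scale: white bench counting scale, 225 mm deep (its x) by 190 mm wide (its y), fixed to the table; origin: centre of its underside. Its x axis points from the front console (towards the robot) to the rear weighing deck, y to the left seen from the front, z up. Between console and deck a sloping display, at most 42 mm high; rear deck 38 mm high.
- console (a point): middle of the scale's low front console, on its top, 26 mm above the table and 80 mm in front of the scale's origin (-x). Two aluminium rails along the scale's y hold the dust cover: 47 mm clear between them, tops 40 mm above the table. The green key lies 66 mm, the grey key 28 mm from here towards the scale's -y.
- well (a point): centre of the round well on the scale's rear deck, at deck level (38 mm above the table), 52 mm behind the scale's origin (+x). A raised grey ring bounds it: inner radius 48 mm, 6 mm high. The lid stands inside the ring, on the deck, round a steel weighing pan of 37 mm radius whose top is 5 mm above this point.
- draught_lid: clear round lid like a shallow upside-down dish, 90 mm outer diameter, wall 3 mm, 34 mm high (31 inside, clears the cup), 55 to 100 g; loose on the table left or right of the scale. Origin: centre of its open rim (underside), z up. Black knob on its centre, 18 mm diameter, 34 to 52 mm above the origin: pinch it from above, any direction.
- bead_cup: green cup of beads, 56 mm across, 21 mm high, about 40 g, loose on the weighing pan in the middle of the well; origin: centre of its underside. Stays where it is.
- dust_cover (a joint): slide of the see-through bluish dust cover over the keys, m: 0 = home over the keys, 0.086 = fully open, opening along the scale's +y; may start up to 12 mm open. 1.2 N friction, no spring: it stays where left. Plate 50 mm by 84 mm (along the slide), 3 mm thick, underside 35 mm above the table. Open 60 mm or more, the green key is free.
- cover_grip (a point): top centre of the blue grip bar on the middle of the dust cover (moves with it), 53 mm above the table. The bar is 10 mm thick along the slide (scale's y), 36 mm long along the scale's x, 15 mm above the plate: pinch it from above across its 10 mm, or push its side. Home, it is 46 mm from the console's middle towards the scale's -y.
- green_key_top (a point): middle of the top of the green key (stores the weight), 33 mm above the table when up; under the dust cover when that is home. 20 mm (scale's x) by 22 mm (scale's y).
- green_key (a joint): travel of the green key, m: 0 = up, 0.004 = pressed right down; goes straight down, springs back, about 1 N to start and 3.9 N at the bottom.
- grey_key (a joint): travel of the dark grey key beside the green one (38 mm away towards the scale's +y, also under the cover, same size and spring), m: 0 = up, 0.004 = down.
- bead_tray: blue open parts tray of beads, 66x90x20 mm, lying to the left or right of the scale; a bystander, origin at the centre of its underside
- white_cup: white cup of beads, 62 mm across, 23 mm high, behind the scale; a bystander, origin at the centre of its underside
- screw_pot: small white screw-lid pot, 45 mm across, 38 mm high, behind the scale; a bystander, origin at the centre of its underside
- card_box: small dark-green and cream card box, 45x62x31 mm, behind the scale; a bystander, origin at the centre of its underside
- marker: marker pen, 134 mm long, 16 mm thick, behind and to the right of the scale; a bystander, origin at the centre of its underside
- tweezers: bright steel tweezers, 125 mm long, 10 mm high, behind and to the left of the scale; a bystander, origin at the centre of its underside
Things that resemble listed ones, but are neither listed nor needed, are in the scene too. Of the things that look like the draught_lid, take the one that is farthest from the robot's base at the start.

How it is judged:
By the outcome, as a careful person would: the job done as asked, in the order asked, and still so for the second after the job is handed in, with the robot touching nothing.
It also fails if it takes over 70 s, if anything falls off the work surface, if the arm or the gripper's body presses on something with over 40 N, if the wrist force passes 120 N, or if a joint passes its speed limit or range.

### The arm

A 6-joint arm with a two-finger parallel gripper is mounted at the origin on a cart in front of the work surface, level with it; the furniture and walls round the work are solid. World frame = base frame: x ahead of the robot, y to its left, z up, the work surface at z = 0. Lengths are in mm, angles in degrees, forces in N, time in s.
With the tool pointing down it reaches from about 350 to 850 mm from the base axis. Payload 8.1 kg.
Tool frame: the origin (TCP) lies midway between the tips of the shut fingers; the grasp point (between the pads) lies 19 mm behind it (r.pinch_z is the distance from the TCP to the grasp point, in mm); z points along the fingers, y is the line along which they close (so a half turn about z gives the same grasp; the last joint's range is limited). The gripper opens to 85 mm and grips with 20 to 120 N. Pads are 22 mm wide; open, the fingers measure 114 mm over their backs; the gripper's body (76 mm by 85 mm) begins 54 mm behind the grasp point. The pads swing forward as they close: fully open they stand 13 mm farther back than shut.
Start: joints at [62.487, 7.471, 85.268, -0, 87.261, -4.893], TCP at [230.754, 553.857, 231.292] pointing down, gripper open.
Joint ranges: [-169.43, 169.43], [-51.17, 129.36], [1.28, 143.12], [-76.62, 256.62], [0, 156.53], [-152.29, 152.29]. Speed limits (degrees/s): [136.94, 136.94, 159.86, 180, 180, 180].

### API

Orientations are given as [roll, pitch, yaw] about the fixed x, y, z axes, in that order (R = Rz(yaw) Ry(pitch) Rx(roll)).
In Python, from bench import sensors, optics, job, r gives the robot as it stands.
- The arm moves only by the tool play_rows, never from a script. Its argument "motion" is a list that holds one entry, the list of rows, each a list of 6 numbers: the shift along the tool's x, y, z in cm, then the turn, a rotation vector about the tool's x, y, z in degrees. In form: [[[x, y, z, ax, ay, az], ...]]. A call has 1 to 5 rows; each row is the pose to reach, as a shift and turn from the pose commanded when the call began, along the tool's axes at that moment; what a row does not reach only later rows make up. A row lasts 1/10 s, in which the tool goes at most 50 mm and 8.59 degrees, less where a joint would pass 70% of its speed; a pose out of reach is approached as far as the arm can. A call with a gripper value outside its range is refused whole. "jaw" is the opening, from 0 (shut) to 1 (fully open), set as the call begins (left out, the last holds). The fingers move at their own pace and stop on an object; "squeeze" is the grip in N (left out, the last holds). Time passes only in rows, so rows that repeat a pose let the fingers close. It gives the time, the measured TCP pose, the force, the opening and the grip force at its end, in the units of the state.
- sensors.sense(): the state, without advancing time (a new reading comes with each control period).
- optics.snapshot(name): name is "side" or "top"; returns a dict with "pixels" (384x512x3 uint8, red, green, blue), "mtx" (3x3 intrinsics, pixels), "R" (3x3) and "t" (3): a world point X has camera coordinates R X + t. Camera axes: x right, y down, z forward; pixel columns grow to the right and rows downward; lengths in mm; the calibration is good to about 2 mm. A picture is of the moment at which its call begins. There is no depth.
- job.hand_in(): hands the job in; it is judged then, once.
The state is a dict: "time": time; "joint_pos": joint angles; "qd": joint speeds; "joint_efforts": joint torques, N m; "tool_pos": TCP position; "tcp_rot": TCP orientation; "ft_force": force on the tool from outside, world axes, zero at the start; "wrist_torque": the same for the moment, N m; "finger_gap": finger opening in mm; "grip_force": force on a finger pad.
Only numpy, scipy, OpenCV 4.12 (cv2) and the standard library are available. Lean on these libraries where they do the work, as an engineer would, in place of code of your own. Each camera call takes 0.05 s, during which the arm holds its last target. There are 200 camera calls.

## Working session

There is one attempt and no reset: what is moved stays moved. The work goes in short steps, Python scripts to look and compute and a tool call to move; the robot and the scene stay as the last step left them, time stands still between calls to the robot, and variables do not carry over. Pictures are saved under pics/ and viewed, at most 10 in all, crops included, and the job is handed in when it is done.

Besides the shell and the picture viewer there is one more tool, called as name(argument=value, ...), one argument or row to a line, values as JSON. play_rows: Moves the arm, as the interface text tells. Its arguments: {"type":"object","properties":{"motion":{"type":"array","items":{"type":"array","items":{"type":"array","items":{"type":"number"}}}},"jaw":{"type":"number"},"squeeze":{"type":"number"}},"required":["motion"]}

```bash
mkdir -p pics
python3 - <<'E'
from bench import sensors, optics, job, r
import cv2, numpy as np, pickle
d={}
for n in("side","top"):
    s=optics.snapshot(n); d[n]=s
    cv2.imwrite(f"pics/{n}0.png",cv2.resize(s["pixels"][:,:,::-1],(800,600),interpolation=cv2.INTER_CUBIC))
    R=np.array(s["R"]);print(n,s["mtx"],R.tolist(),(-R.T@np.array(s["t"])).round(1))
pickle.dump(d,open("d0.pkl","wb"))
st=sensors.sense();print({k:st[k] for k in("time","tool_pos","tcp_rot","finger_gap")},r.pinch_z)
E
```

```text
side [[406.34209618   0.         256.99745257]
 [  0.         406.34209618 189.5067711 ]
 [  0.           0.           1.        ]] [[-0.9996671895406811, -0.024659267681044005, -0.007578302796172354], [-0.009795280290467032, 0.6345870444197758, -0.7727893215738717], [0.023865511514883628, -0.7724578976047874, -0.6346173916527381]] [554.5 940.3 849.7]
top [[459.14195313   0.         254.73969873]
 [  0.         459.14195313 191.9833687 ]
 [  0.           0.           1.        ]] [[0.016729904028861483, -0.9998135719707839, 0.009640104470778439], [-0.9942049000902706, -0.017658495488074067, -0.10604147383732915], [0.10619193447564826, -0.007810175421852485, -0.994314977364919]] [ 450.3   -6.9 1452.2]
{'time': 0.1, 'tool_pos': array([230.52092775, 553.41305122, 230.36466597]), 'tcp_rot': array([-1.79906209e+02, -6.73164553e-03,  1.57381076e+02]), 'finger_gap': 85.2857676076148} 18.700000000000003
```

View pics/top0.png

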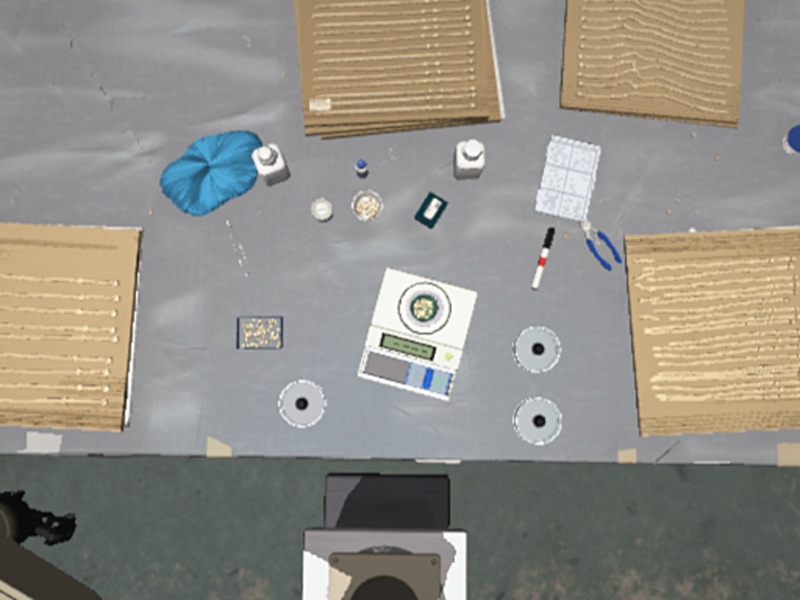

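View pics/side0.png

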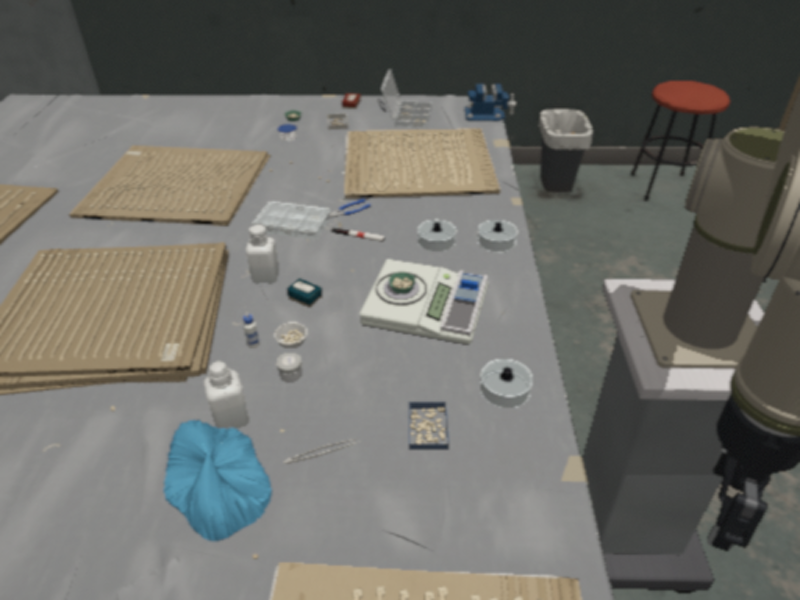

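The top view (800x600) shows three lid look-alikes: A (302,403) on the left, B (538,349) and C (539,421) on the right. The scale is at about (418,335), with its cup in the ring at (424,308) and the blue grip at (428,379). B looks farthest from the base, so I'll measure the three and crop B.

```bash
cat > h.py <<'E'
import numpy as np, cv2
def ray(s,u,v):
    R=np.array(s["R"]);c=-R.T@np.array(s["t"]);d=R.T@np.linalg.solve(s["mtx"],[u,v,1.]);return c,d
def onz(s,u,v,z):
    c,d=ray(s,u,v);return c+d*(z-c[2])/d[2]
def tri(a,pa,b,pb):
    (c1,d1),(c2,d2)=ray(a,*pa),ray(b,*pb)
    k=np.linalg.lstsq(np.c_[d1,-d2],c2-c1,rcond=None)[0];p,q=c1+k[0]*d1,c2+k[1]*d2
    return (p+q)/2,np.linalg.norm(p-q)
def proj(s,X):
    p=np.array(s["mtx"])@(np.array(s["R"])@X+np.array(s["t"]));return p[:2]/p[2]
def blobs(m,x0,y0,x1,y1,amin=6):
    w=np.zeros_like(m,dtype=np.uint8);w[y0:y1,x0:x1]=m[y0:y1,x0:x1]
    n,l,st,ce=cv2.connectedComponentsWithStats(w);return [(st[i,4],ce[i].round(2),l==i) for i in range(1,n) if st[i,4]>=amin]
E
python3 - <<'E'
import pickle;from h import *
d=pickle.load(open("d0.pkl","rb"));T,S=d["top"],d["side"]
t=T["pixels"].astype(int);s=S["pixels"].astype(int)
for nm,(u,v),(us,vs) in(("A",(193,258),(324,240)),("B",(344,223),(280,146)),("C",(345,269),(318,147))):
    a=max(blobs(t.max(2)<60,u-12,v-12,u+12,v+12),key=lambda b:b[0]);b=max(blobs(s.max(2)<60,us-12,vs-12,us+12,vs+12),key=lambda b:b[0])
    p=onz(T,*a[1],50);print(nm,a[:2],b[:2],p.round(1),np.hypot(*p[:2]),tri(T,a[1],S,b[1]))
hsv=cv2.cvtColor(T["pixels"],cv2.COLOR_RGB2HSV)
w=(hsv[...,1]<40)&(hsv[...,2]>200)
b=max(blobs(w,220,165,312,262),key=lambda b:b[0])
rc=cv2.minAreaRect(np.argwhere(b[2])[:,::-1].astype(np.float32));box=cv2.boxPoints(rc);print(rc)
for q in box: print(q,onz(T,*q,26).round(1),onz(T,*q,38).round(1))
blue=(hsv[...,0]>100)&(hsv[...,0]<125)&(hsv[...,1]>150)&(hsv[...,2]>120)
for x in blobs(blue,220,165,312,262,4): print("blue",x[:2],onz(T,*x[1],53).round(1))
cr=T["pixels"][160:270,220:370,::-1];cv2.imwrite("pics/crop.png",cv2.resize(cr,(750,550),interpolation=cv2.INTER_CUBIC))
E
```

```text
A (np.int32(40), array([192.8 , 257.92])) (np.int32(39), array([324.  , 239.56])) [396.4 165.9  50. ] 429.71400429423807 (array([396.53610301, 167.00314792,  40.14197545]), np.float64(1.0141978670147287))
B (np.int32(38), array([343.95, 222.92])) (np.int32(16), array([279.31, 145.31])) [ 509.8 -292.    50. ] 587.5547374044667 (array([ 510.38086011, -293.43730555,   43.13774252]), np.float64(0.4855427081173216))
C (np.int32(41), array([344.76, 269.  ])) (np.int32(15), array([318.4, 145.4])) [ 370.8 -293.9   50. ] 473.13836402897317 (array([ 370.19963567, -295.40645713,   42.70086229]), np.float64(0.29956922919548296))
((266.9154052734375, 213.47689819335938), (61.48176193237305, 72.3572769165039), 15.255118370056152)
[227.7385  240.29228] [451.1  62.8  26. ] [451.1  62.2  38. ]
[246.77695 170.4846 ] [670.   8.  26.] [668.2   7.9  38. ]
[306.09232 186.66151] [ 622.2 -178.6   26. ] [ 620.8 -177.1   38. ]
[287.05386 256.46918] [ 404.7 -120.9   26. ] [ 405. -120.   38.]
blue (np.int32(53), array([273.42, 242.15])) [447.8 -77.   53. ]
```

View pics/crop.png

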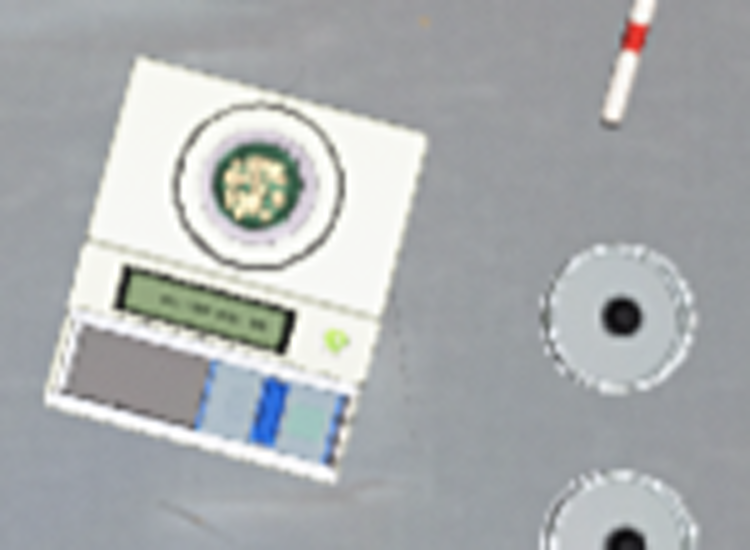

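The crop confirms the choice: lid B is a clear disc with a black knob at crop (622,317). It's 587 mm from the base, against 430 for A and 473 for C. The scale's yaw is about -14.3°, and the cover starts slightly open. Next I'll refine the well and the scale yaw.

```bash
cat >> h.py <<'E'
def go(target,yaw=None):
    "tool-frame shift (cm) and turn (deg) from the commanded/measured pose to a world target"
    from bench import sensors
    from scipy.spatial.transform import Rotation as Ro
    s=sensors.sense();R0=Ro.from_euler("xyz",s["tcp_rot"],degrees=True)
    y=s["tcp_rot"][2] if yaw is None else yaw
    R1=Ro.from_euler("xyz",[180,0,y],degrees=True)
    return (R0.inv().apply(np.array(target)-s["tool_pos"])/10).round(2),(R0.inv()*R1).as_rotvec(degrees=True).round(2)
E
python3 - <<'E'
import pickle;from h import *
d=pickle.load(open("d0.pkl","rb"));T,S=d["top"],d["side"]
t=T["pixels"].astype(int)
# ring: dark outline at radius ~16 px
c=np.array([271.6,197.4])
for _ in range(3):
    P=[]
    for a in np.radians(np.arange(0,360,5)):
        rr=np.arange(13.5,20,.25);q=c+np.c_[np.cos(a)*rr,np.sin(a)*rr]
        v=cv2.remap(T["pixels"].mean(2).astype(np.float32),q[:,:1].astype(np.float32),q[:,1:].astype(np.float32),cv2.INTER_CUBIC).ravel()
        w=np.clip(200-v,0,None);
        if w.sum()>0:P.append((q*w[:,None]).sum(0)/w.sum())
    e=cv2.fitEllipse(np.array(P,np.float32));c=np.array(e[0])
print("ring",e,onz(T,*c,44))
hsv=cv2.cvtColor(T["pixels"],cv2.COLOR_RGB2HSV)
g=(hsv[...,0]>50)&(hsv[...,0]<90)&(hsv[...,1]>90)
bb=sorted(blobs(g,250,180,292,215),key=lambda b:-b[0])[0]
pts=np.argwhere(bb[2])[:,::-1].astype(np.float32);(x,r0)=cv2.minEnclosingCircle(pts);print("cup",x,r0,onz(T,*x,59))
# outline edges
w=(hsv[...,2]>=0)&((T["pixels"].min(2)>190)).astype(bool)
b=max(blobs(w,220,165,312,262),key=lambda b:b[0])
h=cv2.convexHull(np.argwhere(b[2])[:,::-1].astype(np.int32)).reshape(-1,2)
for i in range(len(h)):
    p,q=h[i-1],h[i]
    if np.hypot(*(p-q))>9:
        A,B=onz(T,*map(float,p),35),onz(T,*map(float,q),35);dd=B-A;print(p,q,np.degrees(np.arctan2(dd[1],dd[0])).round(1),np.hypot(*dd).round())
print(go([510,-292.5,150],165.7))
E
```

```text
ring ((271.3193359375, 196.6540069580078), (32.66518783569336, 33.22433090209961), 14.74838638305664) [587.12155013 -69.28669088  44.        ]
cup (276.5, 198.0) 5.2202534675598145 [581.8208323  -84.47435456  59.        ]Traceback (most recent call last):
  File "<stdin>", line 26, in <module>
TypeError: return arrays must be of ArrayType
```

Run:
```python
from h import *
print(go([413,0,231],165.7));print(go([510,-292.5,150],165.7))
```

```text
(array([-38.13, -44.07,   0.  ]), array([-0.09, -0.01, -8.32]))
(array([-58.33, -67.32,   8.14]), array([-0.09, -0.01, -8.32]))
```

play_rows(
  motion=[
    [[-3.2,-3.7,0,0,0,-4.2],[-6.4,-7.4,0,0,0,-8.3],[-9.6,-11.1,0,0,0,-8.3],[-12.8,-14.8,0,0,0,-8.3],[-16,-18.5,0,0,0,-8.3]],
  ],
  jaw=0.6,
)

```text
time: 0.6
tool_pos: [307.2, 319.6, 230.8]
tcp_rot: [-180.0, -0.0, 165.7]
ft_force: [0.6, 1.2, 0.8]
finger_gap: 51.0
grip_force: 0.0
```

play_rows(
  motion=[
    [[-2.7,-4.2,0,0,0,0],[-5.4,-8.4,0,0,0,0],[-8.1,-12.6,0,0,0,0],[-10.8,-16.8,0,0,0,0],[-13.5,-21,0,0,0,0]],
  ],
)

```text
time: 1.1
tool_pos: [386.1, 82.8, 231.2]
tcp_rot: [180.0, 0.0, 165.7]
ft_force: [2.0, -0.1, 0.3]
finger_gap: 51.3
grip_force: 0.0
```

play_rows(
  motion=[
    [[-2.7,-4.2,0,0,0,0],[-5.4,-8.4,0,0,0,0],[-8.1,-12.6,0,0,0,0],[-10.8,-16.8,0,0,0,0],[-13.5,-21,0,0,0,0]],
  ],
)

```text
time: 1.6
tool_pos: [465.0, -154.4, 231.0]
tcp_rot: [180.0, -0.0, 165.7]
ft_force: [0.4, 1.0, 0.7]
finger_gap: 51.4
grip_force: 0.0
```

Run:
```python
from h import *
from bench import sensors
print(sensors.sense()["tool_pos"],sensors.sense()["tcp_rot"]);print(go([510,-292.5,110],165.7))
```

```text
[ 465.02341566 -154.35452381  231.00328964] [ 1.79989170e+02 -7.83699050e-03  1.65653205e+02]
(array([ -7.78, -12.27,  12.1 ]), array([ 0.01, -0.01, -0.05]))
```

play_rows(
  motion=[
    [[-2.0,-3.1,2,0,0,0],[-4,-6.2,5,0,0,0],[-6,-9.2,8,0,0,0],[-7.8,-12.3,11,0,0,0],[-7.8,-12.3,12,0,0,0]],
  ],
)

```text
time: 2.1
tool_pos: [507.9, -292.8, 105.8]
tcp_rot: [179.9, -0.4, 165.5]
ft_force: [-0.8, 0.4, 0.2]
finger_gap: 51.1
grip_force: 0.0
```

Run:
```python
from h import *
from bench import sensors,optics
print(sensors.sense()["tool_pos"]);print(go([510,-292.5,37],165.7))
s=optics.snapshot("side");c=s["pixels"][60:190,200:370,::-1];a=cv2.resize(c,(680,520),interpolation=cv2.INTER_CUBIC);cv2.imwrite("pics/s1.png",a)
print(proj(s,sensors.sense()["tool_pos"]),proj(s,[510,-292.5,52]))
```

```text
[ 507.92194563 -292.82221799  105.75956844]
(array([-0.24,  0.07,  6.87]), array([ 0.08, -0.37, -0.19]))
[280.71788244 130.75728161] [279.55575801 143.38104467]
```

View pics/s1.png

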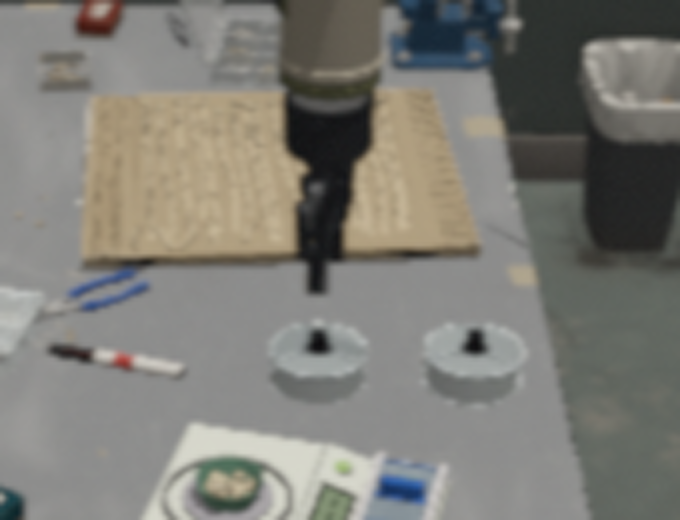

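The gripper tip at crop (317,290) sits right above B's knob (318,340). I'll descend and pinch.

play_rows(
  motion=[
    [[0,0,2.5,0,0,0],[0,0,5,0,0,0],[0,0,6.5,0,0,0],[0,0,7.2,0,0,0],[0,0,7.4,0,0,0]],
  ],
)

```text
time: 2.65
tool_pos: [510.1, -290.1, 37.3]
tcp_rot: [180.0, -0.0, 165.7]
ft_force: [0.5, -0.4, 0.2]
finger_gap: 51.1
grip_force: 0.0
```

play_rows(
  motion=[
    [[0,0,0,0,0,0],[0,0,0,0,0,0],[0,0,0,0,0,0],[0,0,0,0,0,0],[0,0,0,0,0,0]],
  ],
  jaw=0,
  squeeze=40,
)

```text
time: 3.15
tool_pos: [511.1, -291.2, 38.9]
tcp_rot: [-180.0, 0.1, 165.7]
ft_force: [-1.8, 1.0, 6.3]
finger_gap: 15.7
grip_force: 39.1
```

play_rows(
  motion=[
    [[0,0,0,0,0,0],[0,0,0,0,0,0],[0,0,0,0,0,0]],
  ],
)

```text
time: 3.45
tool_pos: [511.1, -291.3, 38.9]
tcp_rot: [-180.0, 0.1, 165.7]
ft_force: [-1.1, 0.8, 5.6]
finger_gap: 15.8
grip_force: 39.1
```

play_rows(
  motion=[
    [[0,0,-0.5,0,0,0],[0,0,-2,0,0,0],[0,0,-5,0,0,0],[0,0,-8,0,0,0],[0,0,-10,0,0,0]],
  ],
)

```text
time: 3.95
tool_pos: [511.1, -291.3, 141.1]
tcp_rot: [-179.9, 0.2, 165.7]
ft_force: [0.4, -0.3, -0.7]
finger_gap: 15.7
grip_force: 39.2
```

play_rows(
  motion=[
    [[0,0,0,0,0,0],[0,0,0,0,0,0]],
  ],
)

```text
time: 4.15
tool_pos: [510.5, -290.9, 138.1]
tcp_rot: [-180.0, 0.1, 165.7]
ft_force: [0.4, 0.8, -0.6]
finger_gap: 15.7
grip_force: 39.2
```

Run:
```python
from h import *
from bench import sensors,optics
s=sensors.sense();print(s["tool_pos"],s["ft_force"],s["finger_gap"]);print(go([587.2,-69.5,140],165.7))
s=optics.snapshot("side");c=s["pixels"][60:190,200:370,::-1];a=cv2.resize(c,(680,520),interpolation=cv2.INTER_CUBIC);cv2.imwrite("pics/s2.png",a)
```

```text
[ 510.50345033 -290.86933052  138.14867573] [ 0.35528082  0.76430749 -0.64645619] 15.674629339387597
(array([-1.96, 23.35, -0.19]), array([-0.03,  0.08, -0.02]))
```

View pics/s2.png

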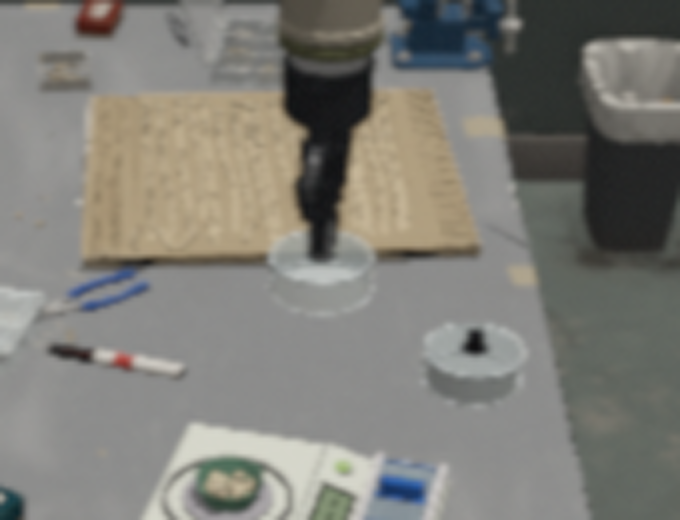

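The lid is held level at crop (320,270). Now I'll carry it over the well.

play_rows(
  motion=[
    [[-0.2,2,0,0,0,0],[-0.5,6,0,0,0,0],[-0.9,10.5,0,0,0,0],[-1.3,15,0,0,0,0],[-1.6,19,0,0,0,0]],
  ],
)

```text
time: 4.7
tool_pos: [571.9, -108.2, 135.3]
tcp_rot: [180.0, -0.2, 165.7]
ft_force: [-0.4, -0.4, -0.9]
finger_gap: 15.2
grip_force: 39.2
```

play_rows(
  motion=[
    [[-0.2,2.4,0,0,0,0],[-0.4,3.8,0,0,0,0],[-0.4,4.3,0,0,0,0],[-0.4,4.3,0,0,0,0],[-0.4,4.3,0,0,0,0]],
  ],
)

```text
time: 5.2
tool_pos: [586.7, -71.0, 136.9]
tcp_rot: [-180.0, -0.0, 165.6]
ft_force: [-0.6, -0.3, -0.7]
finger_gap: 15.3
grip_force: 39.3
```

play_rows(
  motion=[
    [[0,0,0,0,0,0],[0,0,0,0,0,0],[0,0,0,0,0,0]],
  ],
)

```text
time: 5.5
tool_pos: [587.1, -70.5, 137.4]
tcp_rot: [-180.0, 0.0, 165.6]
ft_force: [-0.2, -0.6, -0.2]
finger_gap: 15.6
grip_force: 39.3
```

Run:
```python
from h import *
from bench import sensors,optics
s=sensors.sense();print(s["tool_pos"],s["ft_force"],s["finger_gap"]);print(go([587.2,-69.5,140],165.7))
a=[]
for n,(x,y) in(("side",(215,125)),("top",(220,150))):
    p=optics.snapshot(n);np.save(n+"1.npy",p,allow_pickle=True);a.append(cv2.resize(p["pixels"][y:y+100,x:x+100,::-1],(400,500),interpolation=cv2.INTER_CUBIC)); print(n,proj(p,s["tool_pos"]))
cv2.imwrite("pics/s3.png",np.hstack(a))
```

```text
[587.08276071 -70.53240957 137.3855509 ] [-0.16044635 -0.61419254 -0.24682198] 15.586185233822457
(array([ 0.01,  0.1 , -0.26]), array([-0.01,  0.01, -0.08]))
side [256.24996651 159.42669193]
top [273.22822715 193.56468492]
```

View pics/s3.png

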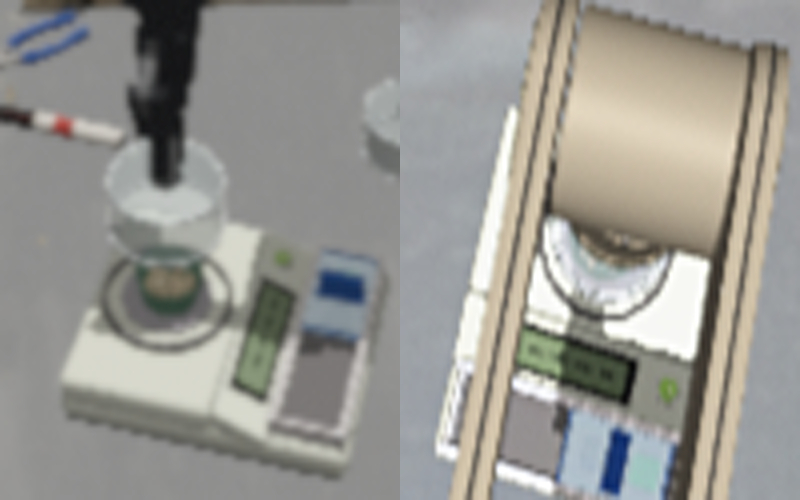

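The lid sits over the well in both crops. In the side half its centre is at (166,200) and the ring's at (167,302). I'll measure both centres numerically before lowering.

Run:
```python
import pickle;from h import *
d=pickle.load(open("d0.pkl","rb"))
S0=d["side"];S1=np.load("side1.npy",allow_pickle=True).item();T1=np.load("top1.npy",allow_pickle=True).item()
G=S0["pixels"].mean(2).astype(np.float32)
# ring in side view: dark outline, sampled around predicted circle (r 49.5, z 44)
for it,w0 in enumerate([(587.1,-69.4)]):
    w=np.array(w0)
    for _ in range(4):
        P=[];
        for a in np.radians(np.arange(0,360,6)):
            rr=np.arange(43,57,.5);q=np.array([proj(S0,[w[0]+k*np.cos(a),w[1]+k*np.sin(a),44]) for k in rr],np.float32)
            v=cv2.remap(G,q[:,:1].copy(),q[:,1:].copy(),cv2.INTER_CUBIC).ravel();wt=np.clip(170-v,0,None)
            if wt.sum()>50:
                k=(rr*wt).sum()/wt.sum();P.append([w[0]+k*np.cos(a),w[1]+k*np.sin(a)])
        P=np.array(P);s=np.linalg.lstsq(np.c_[2*P,np.ones(len(P))],(P**2).sum(1),rcond=None)[0];w=s[:2]
    print("ring by side view",w,np.sqrt(s[2]+w@w),len(P))
tcp=np.array([587.1,-70.5,137.4])
D=np.abs(S1["pixels"].astype(int)-S0["pixels"]).sum(2)
for z,n in((tcp[2]-4,"lid top"),(tcp[2]-38,"rim")):
    c=np.array([proj(S1,tcp*[1,1,0]+[45*np.cos(a),45*np.sin(a),z]) for a in np.radians(range(0,360,3))])
    print(n,"pred cols",c[:,0].min().round(1),c[:,0].max().round(1),"rows",c[:,1].min().round(1),c[:,1].max().round(1))
print("columns profile at rows 161..171"); 
for r in (162,164,166,168): print(r,[(238+i,int(x)) for i,x in enumerate(D[r,238:246])],[(268+i,int(x)) for i,x in enumerate(D[r,268:276])])
print("rows below", [(170+i,[int(v) for v in D[170+i,250:262:3]]) for i in range(12)])
```

```text
ring by side view [587.4940857  -66.63063664] 49.4552793399177 58
lid top pred cols 241.5 271.1 rows 152.2 169.3
rim pred cols 241.8 270.9 rows 161.1 178.4
columns profile at rows 161..171
162 [(238, 10), (239, 13), (240, 29), (241, 74), (242, 93), (243, 78), (244, 75), (245, 81)] [(268, 63), (269, 73), (270, 87), (271, 69), (272, 26), (273, 11), (274, 9), (275, 9)]
164 [(238, 7), (239, 10), (240, 13), (241, 24), (242, 39), (243, 66), (244, 90), (245, 103)] [(268, 77), (269, 72), (270, 67), (271, 44), (272, 20), (273, 11), (274, 10), (275, 12)]
166 [(238, 9), (239, 10), (240, 15), (241, 37), (242, 44), (243, 26), (244, 55), (245, 106)] [(268, 54), (269, 43), (270, 61), (271, 52), (272, 23), (273, 12), (274, 11), (275, 9)]
168 [(238, 10), (239, 12), (240, 25), (241, 53), (242, 42), (243, 10), (244, 3), (245, 47)] [(268, 10), (269, 9), (270, 68), (271, 82), (272, 39), (273, 9), (274, 12), (275, 9)]
rows below [(170, [267, 216, 98, 111]), (171, [263, 252, 123, 112]), (172, [260, 251, 123, 110]), (173, [254, 235, 110, 101]), (174, [208, 153, 61, 58]), (175, [91, 43, 16, 18]), (176, [28, 46, 30, 60]), (177, [26, 63, 57, 62]), (178, [55, 120, 70, 98]), (179, [102, 183, 152, 116]), (180, [110, 161, 140, 131]), (181, [102, 152, 120, 167])]
```

play_rows(
  motion=[
    [[0,0.2,1,0,0,0],[0,0.2,2.5,0,0,0],[0,0.2,4,0,0,0],[0,0.2,4.7,0,0,0],[0,0.2,4.9,0,0,0]],
  ],
)

```text
time: 6.1
tool_pos: [586.2, -67.5, 85.8]
tcp_rot: [-180.0, -0.2, 165.7]
ft_force: [0.4, 0.3, -1.1]
finger_gap: 15.6
grip_force: 39.3
```

play_rows(
  motion=[
    [[0,0,0,0,0,0],[0,0,0,0,0,0],[0,0,0,0,0,0],[0,0,0,0,0,0]],
  ],
)

```text
time: 6.5
tool_pos: [588.2, -68.0, 89.0]
tcp_rot: [180.0, 0.1, 165.7]
ft_force: [-0.3, 0.5, -1.0]
finger_gap: 15.5
grip_force: 39.3
```

Run:
```python
from h import *
from bench import sensors,optics
s=sensors.sense();print(s["tool_pos"],s["ft_force"],s["finger_gap"])
a=[]
for n,(x,y) in(("side",(230,155)),("top",(244,175))):
    p=optics.snapshot(n);np.save(n+"2.npy",p,allow_pickle=True);a.append(cv2.resize(p["pixels"][y:y+45,x:x+60,::-1],None,fx=6.6,fy=12,interpolation=cv2.INTER_CUBIC)); print(n,proj(p,s["tool_pos"]-[0,0,38]))
cv2.imwrite("pics/s4.png",np.hstack(a))
```

```text
[588.15912972 -68.00000131  89.02320774] [-0.3328469   0.48309791 -1.01054774] 15.529257912237068
side [256.12782132 182.24764223]
top [271.00869964 196.09032503]
```

View pics/s4.png

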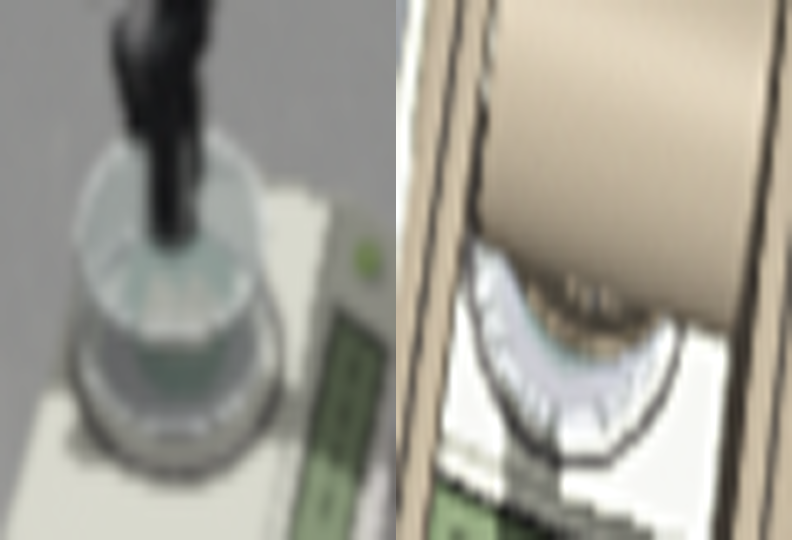

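In the top half the lid is centred sideways, with rim gaps of 10 and 11 px. The side half (lid 171, ring 176) and the larger front gap show it about 1.5 mm too far to the rear. I'll shift it and lower slowly.

play_rows(
  motion=[
    [[0.15,0,0.2,0,0,0],[0.15,0,0.4,0,0,0],[0.15,0,0.6,0,0,0],[0.15,0,0.8,0,0,0],[0.15,0,0.8,0,0,0]],
  ],
)

```text
time: 7.1
tool_pos: [585.9, -67.5, 79.7]
tcp_rot: [-180.0, -0.1, 165.7]
ft_force: [-0.4, 0.7, -0.6]
finger_gap: 15.6
grip_force: 39.3
```

play_rows(
  motion=[
    [[0,0,0,0,0,0],[0,0,0,0,0,0],[0,0,0,0,0,0]],
  ],
)

```text
time: 7.4
tool_pos: [586.3, -67.5, 80.4]
tcp_rot: [180.0, 0.0, 165.7]
ft_force: [0.0, -0.4, -0.9]
finger_gap: 15.9
grip_force: 39.3
```

Rim is below the ring top with no contact force, so it's inside. I'll keep going gently.

play_rows(
  motion=[
    [[0,0,0.05,0,0,0],[0,0,0.1,0,0,0],[0,0,0.15,0,0,0],[0,0,0.2,0,0,0],[0,0,0.2,0,0,0]],
  ],
)

```text
time: 7.9
tool_pos: [586.1, -67.5, 78.2]
tcp_rot: [-180.0, -0.0, 165.7]
ft_force: [1.0, -0.1, -1.0]
finger_gap: 15.4
grip_force: 39.3
```

play_rows(
  motion=[
    [[0,0,0.05,0,0,0],[0,0,0.1,0,0,0],[0,0,0.15,0,0,0],[0,0,0.15,0,0,0]],
  ],
)

```text
time: 8.3
tool_pos: [586.3, -67.5, 77.0]
tcp_rot: [-180.0, 0.0, 165.7]
ft_force: [-1.4, 0.5, 0.9]
finger_gap: 15.3
grip_force: 39.4
```

Contact is starting. I'll move down a little more, then release.

play_rows(
  motion=[
    [[0,0,0.05,0,0,0],[0,0,0.05,0,0,0],[0,0,0.05,0,0,0]],
  ],
)

```text
time: 8.6
tool_pos: [586.3, -67.5, 76.9]
tcp_rot: [180.0, 0.0, 165.7]
ft_force: [-3.7, 0.8, 6.4]
finger_gap: 15.9
grip_force: 39.8
```

play_rows(
  motion=[
    [[0,0,0,0,0,0],[0,0,0,0,0,0],[0,0,0,0,0,0],[0,0,0,0,0,0],[0,0,0,0,0,0]],
  ],
  jaw=0.55,
)

```text
time: 9.1
tool_pos: [586.2, -67.5, 76.2]
tcp_rot: [-180.0, -0.0, 165.7]
ft_force: [-0.3, -0.1, -0.1]
finger_gap: 47.2
grip_force: 0.0
```

play_rows(
  motion=[
    [[0,0,-0.5,0,0,0],[0,0,-2,0,0,0],[0,0,-4,0,0,0],[0,0,-5,0,0,0],[0,0,-5,0,0,0]],
  ],
)

```text
time: 9.6
tool_pos: [588.1, -67.9, 129.5]
tcp_rot: [180.0, 0.3, 165.7]
ft_force: [0.4, 0.3, 0.6]
finger_gap: 46.4
grip_force: 0.0
```

play_rows(
  motion=[
    [[2,-0.6,0,0,0,0],[5.5,-1.8,0,0,0,0],[9.5,-3.1,0,0,0,0],[12.3,-4,0,0,0,0],[13.2,-4.3,0,0,0,0]],
  ],
)

```text
time: 10.1
tool_pos: [444.9, -76.4, 125.1]
tcp_rot: [-180.0, -0.1, 165.7]
ft_force: [0.4, -0.0, 0.4]
finger_gap: 46.9
grip_force: 0.0
```

play_rows(
  motion=[
    [[0,0,0,0,0,0],[0,0,0,0,0,0]],
  ],
)

```text
time: 10.3
tool_pos: [448.7, -76.7, 126.7]
tcp_rot: [180.0, 0.1, 165.7]
ft_force: [0.8, 0.6, 0.7]
finger_gap: 47.2
grip_force: 0.0
```

Run:
```python
from h import *
from bench import sensors,optics
import pickle
s=sensors.sense();print(s["tool_pos"],go([447.3,-76,42]))
a=[]
for n,(x,y) in(("side",(225,150)),("top",(220,170))):
    p=optics.snapshot(n);a.append(cv2.resize(p["pixels"][y:y+90,x:x+90,::-1],(400,540),interpolation=cv2.INTER_CUBIC))
    if n=="side":
        h=cv2.cvtColor(p["pixels"],cv2.COLOR_RGB2HSV);m=(h[...,0]>100)&(h[...,0]<125)&(h[...,1]>150)&(h[...,2]>110)
        for b in blobs(m,270,160,320,210,4): print(b[:2],onz(p,*b[1],50))
cv2.imwrite("pics/s5.png",np.hstack(a))
```

```text
[448.679822   -76.68731621 126.669823  ] (array([0.16, 0.03, 8.47]), array([0.01, 0.08, 0.  ]))
(np.int32(13), array([300.46, 180.69])) [447.39446826 -79.39837147  50.        ]
```

View pics/s5.png

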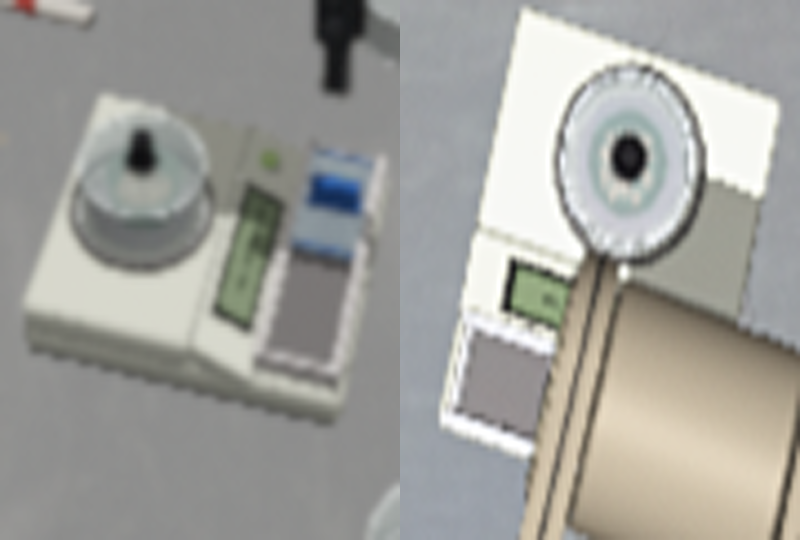

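The lid now stands level inside the ring: knob at side crop (142,150), and concentric with the ring at top crop (630,160). The jaws are above the blue bar (335,190). I'll descend and pinch it.

play_rows(
  motion=[
    [[0,0,2,0,0,0],[0,0,5,0,0,0],[0,0,7.3,0,0,0],[0,0,8.2,0,0,0],[0,0,8.3,0,0,0]],
  ],
)

```text
time: 10.9
tool_pos: [447.1, -76.2, 42.0]
tcp_rot: [180.0, -0.2, 165.7]
ft_force: [-0.5, -0.2, 0.6]
finger_gap: 46.7
grip_force: 0.0
```

play_rows(
  motion=[
    [[0,0,0,0,0,0],[0,0,0,0,0,0],[0,0,0,0,0,0],[0,0,0,0,0,0],[0,0,0,0,0,0]],
  ],
  jaw=0,
  squeeze=25,
)

```text
time: 11.4
tool_pos: [449.0, -76.9, 44.8]
tcp_rot: [-180.0, 0.2, 165.7]
ft_force: [-0.3, 0.2, 6.2]
finger_gap: 9.1
grip_force: 28.2
```

play_rows(
  motion=[
    [[0,0,0,0,0,0],[0,0,0,0,0,0],[0,0,0,0,0,0]],
  ],
)

```text
time: 11.7
tool_pos: [449.0, -76.9, 44.8]
tcp_rot: [-180.0, 0.2, 165.7]
ft_force: [-0.3, 0.8, 5.7]
finger_gap: 8.8
grip_force: 28.2
```

play_rows(
  motion=[
    [[0,0.5,-0.2,0,0,0],[0,1.5,-0.2,0,0,0],[0,3,-0.2,0,0,0],[0,4.5,-0.2,0,0,0],[0,6,-0.2,0,0,0]],
  ],
)

```text
time: 12.2
tool_pos: [463.7, -18.5, 45.0]
tcp_rot: [-180.0, 0.2, 165.7]
ft_force: [10.6, -4.6, -15.5]
finger_gap: 8.8
grip_force: 25.9
```

play_rows(
  motion=[
    [[0,0.9,0,0,0,0],[0,1.4,0,0,0,0],[0,1.6,0,0,0,0],[0,1.6,0,0,0,0],[0,1.6,0,0,0,0]],
  ],
)

```text
time: 12.7
tool_pos: [467.7, -2.9, 45.0]
tcp_rot: [180.0, 0.2, 165.7]
ft_force: [10.2, -1.8, -13.9]
finger_gap: 8.9
grip_force: 26.0
```

Run:
```python
from bench import sensors,optics
from h import *
s=sensors.sense();print(s["tool_pos"],s["ft_force"],s["finger_gap"],s["grip_force"])
c,sn=np.cos(np.radians(14.3)),np.sin(np.radians(14.3))
o=np.array([586.3,-67.5])-52*np.array([c,-sn]);loc=lambda x,y:o+x*np.array([c,-sn])+y*np.array([sn,c])
print("origin",o,"key",loc(-80,-66),"home grip",loc(-80,-46),"open by",(s["tool_pos"][:2]-loc(-80,-46))@[sn,c])
p=optics.snapshot("side");cv2.imwrite("pics/s6.png",cv2.resize(p["pixels"][140:230,250:340,::-1],(540,540),interpolation=cv2.INTER_CUBIC))
```

```text
[467.71039794  -2.93496574  44.98728576] [ 10.23906296  -1.78175624 -13.8811449 ] 8.933180682221373 25.99751651287079
origin [535.91118197 -54.65605134] key [442.08798861 -98.85116859] home grip [447.02796887 -79.47085397] open by 79.27301927154619
```

View pics/s6.png

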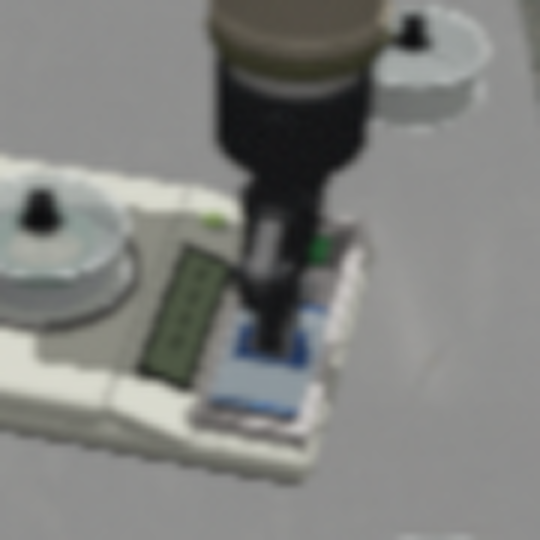

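The cover is at about 79 mm, with the green key free at crop (318,245). I'll release, lift and move over the key with the jaws shut.

play_rows(
  motion=[
    [[0,0,0,0,0,0],[0,0,0,0,0,0],[0,0,0,0,0,0],[0,0,0,0,0,0]],
  ],
  jaw=0.4,
)

```text
time: 13.15
tool_pos: [466.5, -2.9, 45.5]
tcp_rot: [180.0, 0.0, 165.7]
ft_force: [-0.3, -0.0, 0.5]
finger_gap: 34.0
grip_force: 0.0
```

play_rows(
  motion=[
    [[0,0,-0.5,0,0,0],[0,0,-2,0,0,0],[0,0,-3.5,0,0,0],[0,0,-4,0,0,0],[0,0,-4,0,0,0]],
  ],
)

```text
time: 13.65
tool_pos: [467.4, -3.0, 86.4]
tcp_rot: [180.0, 0.1, 165.7]
ft_force: [-0.1, -0.2, 0.1]
finger_gap: 34.4
grip_force: 0.0
```

play_rows(
  motion=[
    [[0,-2,0,0,0,0],[0,-5,0,0,0,0],[0.1,-8,0,0,0,0],[0.1,-9.6,0,0,0,0],[0.1,-9.9,0,0,0,0]],
  ],
  jaw=0,
)

```text
time: 14.15
tool_pos: [440.1, -99.9, 84.5]
tcp_rot: [-180.0, -0.1, 165.6]
ft_force: [0.3, -0.1, -0.6]
finger_gap: -0.1
grip_force: 0.0
```

play_rows(
  motion=[
    [[0,0,0,0,0,0],[0,0,0,0,0,0],[0,0,0,0,0,0],[0,0,0,0,0,0]],
  ],
)

```text
time: 14.55
tool_pos: [441.2, -97.9, 85.2]
tcp_rot: [180.0, -0.0, 165.7]
ft_force: [1.4, 1.1, -0.3]
finger_gap: -0.4
grip_force: 0.0
```

Run:
```python
from bench import sensors,optics
from h import *
s=sensors.sense();print(s["tool_pos"],s["ft_force"],s["finger_gap"],go([442.1,-98.9,40]))
p=optics.snapshot("side");h=cv2.cvtColor(p["pixels"],cv2.COLOR_RGB2HSV);m=(h[...,0]>50)&(h[...,0]<85)&(h[...,1]>140)
for b in blobs(m,285,150,325,200,3): print(b[:2],onz(p,*b[1],33))
m=(h[...,0]>100)&(h[...,0]<125)&(h[...,1]>150)&(h[...,2]>110)
for b in blobs(m,270,160,325,220,4): print("bar",b[:2],onz(p,*b[1],50))
```

```text
[441.15013789 -97.89088376  85.19379284] [ 1.4358709   1.09819099 -0.27775782] -0.3578759791003876 (array([-0.12, -0.07,  4.52]), array([ 0.  , -0.01, -0.  ]))
(np.int32(11), array([300.64, 181.09])) [444.65629773 -98.98166003  33.        ]
bar (np.int32(19), array([295.05, 195.89])) [468.1442584   -4.30903432  50.        ]
```

play_rows(
  motion=[
    [[-0.15,-0.1,1,0,0,0],[-0.15,-0.1,2.5,0,0,0],[-0.15,-0.1,3.6,0,0,0],[-0.15,-0.1,4.2,0,0,0],[-0.15,-0.1,4.4,0,0,0]],
  ],
)

```text
time: 15.1
tool_pos: [441.5, -99.6, 40.1]
tcp_rot: [180.0, -0.1, 165.7]
ft_force: [0.8, -0.1, -0.1]
finger_gap: 0.1
grip_force: 0.0
```

play_rows(
  motion=[
    [[0,0,0.1,0,0,0],[0,0,0.3,0,0,0],[0,0,0.5,0,0,0],[0,0,0.6,0,0,0],[0,0,0.6,0,0,0]],
  ],
)

```text
time: 15.6
tool_pos: [442.2, -99.9, 35.3]
tcp_rot: [-180.0, 0.0, 165.7]
ft_force: [-0.1, 0.4, -0.1]
finger_gap: 0.0
grip_force: 0.0
```

play_rows(
  motion=[
    [[0,0,0.1,0,0,0],[0,0,0.2,0,0,0],[0,0,0.2,0,0,0]],
  ],
)

```text
time: 15.9
tool_pos: [442.1, -99.9, 33.2]
tcp_rot: [180.0, -0.0, 165.7]
ft_force: [-0.1, 0.8, 0.3]
finger_gap: -0.0
grip_force: 0.0
```

Contact is due now, so I'll press in steps.

play_rows(
  motion=[
    [[0,0,0.1,0,0,0],[0,0,0.2,0,0,0],[0,0,0.3,0,0,0],[0,0,0.3,0,0,0]],
  ],
)

```text
time: 16.3
tool_pos: [442.3, -99.9, 30.3]
tcp_rot: [-180.0, 0.0, 165.7]
ft_force: [-0.6, -0.4, 3.1]
finger_gap: 0.0
grip_force: 1.4
```

play_rows(
  motion=[
    [[0,0,0.05,0,0,0],[0,0,0.1,0,0,0],[0,0,0.15,0,0,0],[0,0,0.15,0,0,0]],
  ],
)

```text
time: 16.7
tool_pos: [442.3, -99.9, 29.0]
tcp_rot: [-180.0, 0.0, 165.7]
ft_force: [-2.2, 0.9, 5.9]
finger_gap: 0.2
grip_force: 2.7
```

play_rows(
  motion=[
    [[0,0,0.05,0,0,0],[0,0,0.1,0,0,0],[0,0,0.1,0,0,0],[0,0,0.1,0,0,0]],
  ],
)

```text
time: 17.1
tool_pos: [442.4, -100.0, 28.8]
tcp_rot: [-180.0, -0.0, 165.7]
ft_force: [-5.9, 2.5, 16.2]
finger_gap: 0.2
grip_force: 7.7
```

play_rows(
  motion=[
    [[0,0,-0.3,0,0,0],[0,0,-0.8,0,0,0],[0,0,-2,0,0,0],[0,0,-4,0,0,0],[0,0,-6,0,0,0]],
  ],
)

```text
time: 17.6
tool_pos: [441.9, -99.8, 88.7]
tcp_rot: [180.0, -0.0, 165.7]
ft_force: [0.2, 0.1, -0.3]
finger_gap: -0.2
grip_force: 0.0
```

play_rows(
  motion=[
    [[0,3,0,0,0,0],[0,6.5,0,0,0,0],[0,9,0,0,0,0],[0,9.9,0,0,0,0],[0,9.9,0,0,0,0]],
  ],
  jaw=0.5,
)

```text
time: 18.1
tool_pos: [466.9, -3.2, 88.2]
tcp_rot: [180.0, 0.0, 165.8]
ft_force: [-0.4, 0.7, -0.6]
finger_gap: 42.8
grip_force: 0.0
```

play_rows(
  motion=[
    [[0,0,0,0,0,0],[0,0,0,0,0,0],[0,0,0,0,0,0]],
  ],
)

```text
time: 18.4
tool_pos: [466.6, -4.9, 87.8]
tcp_rot: [-180.0, -0.0, 165.6]
ft_force: [-0.7, -0.1, 0.3]
finger_gap: 42.9
grip_force: 0.0
```

Run:
```python
from h import *
print(go([467,-2.9,45]))
```

```text
(array([0.01, 0.21, 4.28]), array([-0.01, -0.01,  0.  ]))
```

The key bottomed out firmly and is released. I'll re-pinch the bar and slide the cover home.

play_rows(
  motion=[
    [[0,0.2,1,0,0,0],[0,0.2,2.5,0,0,0],[0,0.2,3.8,0,0,0],[0,0.2,4.1,0,0,0],[0,0.2,4.1,0,0,0]],
  ],
)

```text
time: 18.9
tool_pos: [466.3, -2.0, 45.7]
tcp_rot: [-180.0, -0.1, 165.7]
ft_force: [-0.9, -0.0, 0.4]
finger_gap: 42.6
grip_force: 0.0
```

play_rows(
  motion=[
    [[0,0,0,0,0,0],[0,0,0,0,0,0],[0,0,0,0,0,0],[0,0,0,0,0,0],[0,0,0,0,0,0]],
  ],
  jaw=0,
)

```text
time: 19.4
tool_pos: [467.8, -2.1, 47.6]
tcp_rot: [180.0, 0.1, 165.7]
ft_force: [-0.2, -0.5, 5.8]
finger_gap: 8.6
grip_force: 28.3
```

play_rows(
  motion=[
    [[0,-0.7,0,0,0,0],[0,-2,0,0,0,0],[0,-3.5,0,0,0,0],[0,-5,0,0,0,0],[0,-6,0,0,0,0]],
  ],
)

```text
time: 19.9
tool_pos: [452.8, -61.1, 47.5]
tcp_rot: [180.0, 0.1, 165.7]
ft_force: [-0.3, 1.6, 6.8]
finger_gap: 9.0
grip_force: 28.4
```

play_rows(
  motion=[
    [[0,-0.6,0,0,0,0],[0,-1.1,0,0,0,0],[0,-1.5,0,0,0,0],[0,-1.7,0,0,0,0],[0,-1.7,0,0,0,0]],
  ],
)

```text
time: 20.4
tool_pos: [448.6, -77.3, 47.5]
tcp_rot: [-180.0, 0.1, 165.7]
ft_force: [-1.3, -0.1, 6.8]
finger_gap: 8.6
grip_force: 28.4
```

play_rows(
  motion=[
    [[0,-0.1,0,0,0,0],[0,-0.2,0,0,0,0],[0,-0.3,0,0,0,0],[0,-0.3,0,0,0,0]],
  ],
)

```text
time: 20.8
tool_pos: [448.0, -79.9, 47.5]
tcp_rot: [180.0, 0.1, 165.7]
ft_force: [-1.0, 0.9, 7.2]
finger_gap: 8.9
grip_force: 28.4
```

play_rows(
  motion=[
    [[0,-0.1,0,0,0,0],[0,-0.2,0,0,0,0],[0,-0.3,0,0,0,0],[0,-0.3,0,0,0,0]],
  ],
)

```text
time: 21.2
tool_pos: [447.5, -81.8, 47.6]
tcp_rot: [179.9, 0.1, 165.7]
ft_force: [0.5, 5.2, 6.6]
finger_gap: 8.9
grip_force: 28.4
```

The y force is rising, so the end stop is near. One more push will confirm it.

play_rows(
  motion=[
    [[0,-0.1,0,0,0,0],[0,-0.15,0,0,0,0],[0,-0.15,0,0,0,0]],
  ],
)

```text
time: 21.5
tool_pos: [447.5, -82.0, 47.5]
tcp_rot: [179.8, 0.1, 165.7]
ft_force: [3.2, 12.8, 6.2]
finger_gap: 9.0
grip_force: 28.4
```

play_rows(
  motion=[
    [[0,0,0,0,0,0],[0,0,0,0,0,0],[0,0,0,0,0,0],[0,0,0,0,0,0]],
  ],
  jaw=0.4,
)

```text
time: 21.9
tool_pos: [446.0, -84.1, 46.6]
tcp_rot: [-180.0, -0.0, 165.7]
ft_force: [0.2, 0.3, -0.1]
finger_gap: 34.6
grip_force: 0.0
```

play_rows(
  motion=[
    [[0,0,-0.5,0,0,0],[0,0,-2,0,0,0],[0,0,-5,0,0,0],[0,0,-9,0,0,0],[0,0,-13,0,0,0]],
  ],
)

```text
time: 22.4
tool_pos: [445.6, -83.9, 178.0]
tcp_rot: [-180.0, -0.1, 165.7]
ft_force: [0.9, 0.1, 0.0]
finger_gap: 34.0
grip_force: 0.0
```

play_rows(
  motion=[
    [[2,-4,0,0,0,0],[4,-8,0,0,0,0],[4,-12,0,0,0,0],[4,-16,0,0,0,0],[4,-20,0,0,0,0]],
  ],
)

```text
time: 22.9
tool_pos: [357.4, -269.4, 177.5]
tcp_rot: [-180.0, 0.1, 165.7]
ft_force: [0.6, 0.9, -0.2]
finger_gap: 34.2
grip_force: 0.0
```

Run:
```python
from bench import sensors,optics
from h import *
a=[]
for n,(x,y) in(("side",(225,150)),("top",(220,170))):
    p=optics.snapshot(n);a.append(cv2.resize(p["pixels"][y:y+90,x:x+90,::-1],(400,540),interpolation=cv2.INTER_CUBIC))
    h=cv2.cvtColor(p["pixels"],cv2.COLOR_RGB2HSV);m=(h[...,0]>100)&(h[...,0]<125)&(h[...,1]>150)&(h[...,2]>110)
    for b in blobs(m,225,160,325,260,8): print(n,b[:2],onz(p,*b[1],50).round(1))
cv2.imwrite("pics/s7.png",np.hstack(a))
```

```text
side (np.int32(18), array([300.  , 179.94])) [448.6 -83.3  50. ]
top (np.int32(52), array([274.69, 242.35])) [447.3 -81.1  50. ]
```

View pics/s7.png

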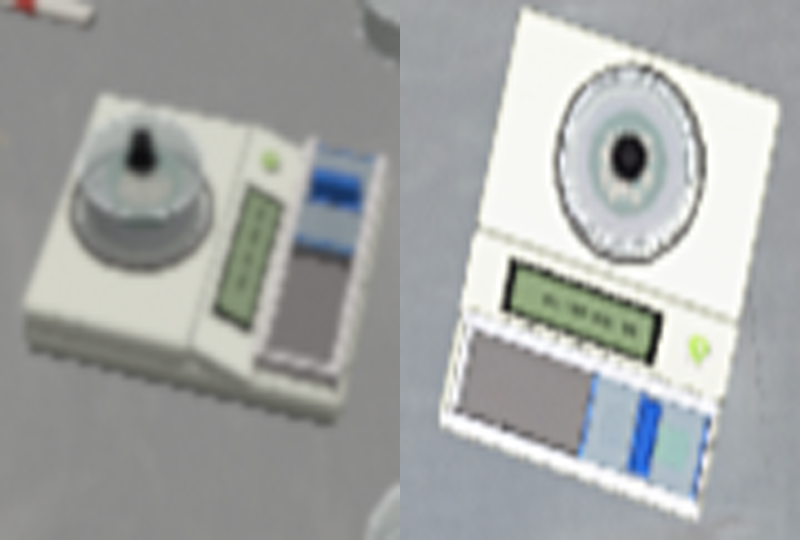

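The lid sits flat and concentric in the ring (top crop 630,160). The cover is at its end stop over the keys, with the bar at (645,435). It was held there with about 13 N, and the arm kept pushing homeward as it released.

```bash
python3 -c "
from bench import job
print(job.hand_in())"
```

```text
the job is handed in; nothing more can be done
None
```

The job is handed in after about 23 s: lid flat in the well, green key pressed right down and released, cover pushed to its home stop. Neither the grey key, the cup nor the other things were touched as far as I could see, but I didn't check each one in the final images.

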